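# Load a sample carrier under the leaf spring of an inspection fixture

## Task

Load the sample carrier into the inspection fixture: with closed fingertips press it down hard on its bare metal behind the red rib until it lies flush on the track, and, keeping it pressed down, slide it through the gate and under the copper leaf spring until its nose is fully home against the black end stop and the yellow spring pad has popped up behind it. Then let go and move clear. Do not pick the carrier up, do not touch the leaf spring, and leave the parts and the blue bin beside the fixture alone.

Things in the scene. Friction and masses are not known exactly. Their poses are not given: they have to be found in the camera images.
- fixture: Fixed grey steel fixture, 216 x 100 mm. Origin on the bench; x is the way in (towards the stop), y across, z up. The track the carrier slides on is at z = 20 mm. Side guides: inner faces at y = +-31.5 mm, tops at z = 30 mm (level with the flush carrier's top), x = -75 to 135 mm. The carrier is home when its nose meets the stop: its origin is then at x = 68, z = 20 mm in this frame.
- gate (a point): Middle of the underside of the gate: a grey bar across the track, fixture x = 65 to 75 mm, underside z = 32 mm, top z = 42 mm, on posts out to y = +-48.5 mm. The carrier passes below it only when pressed down flush; the rib stays on the near side.
- stop (a point): Centre of the black end stop's face, at the height of the flush carrier's top (fixture x = 123, y = 0, z = 30 mm). The stop's top is at z = 34 mm.
- carrier: Loose aluminium plate 110 (x) x 60 x 10 mm, about 0.2 kg, brass disc flush in its front half. Origin: centre of underside; x towards the nose. Red rib on top: 8 mm thick, 44 wide, 12 high, faces at x = -18 and -10 mm. Fingertips go on the flat behind it (x = -55 to -18) and can push on its rear face. It starts on the raised pad, underside at fixture z = 26 mm, so its nose would strike the gate.
- lifter (a joint): Yellow sprung pad, 60 x 36 mm, under the loading end: 0 = up, 6 mm above the track; 0.006 m = pressed level with the track. It pushes up with 7 N when up, 10 N when level: pressing with about 13 to 20 N keeps the carrier flush. It pops up behind the carrier once the carrier's rear edge passes fixture x = 10 mm.
- pad_top (a point): Centre of the yellow pad's top face (fixture x = -20, y = 0; the pad spans x = -50 to 10 mm).
- leaf (a joint): Hinge of the copper leaf spring (38 x 30 x 2 mm) behind the gate, sloping down along the way in from fixture x = 75, z = 39 mm: 0 = at rest, tip at about z = 24 mm; grows as the tip is lifted, about 0.15 rad when riding on the carrier, on which it presses with about 5 N.
- leaf_tip (a point): Underside of the leaf spring's free end, about fixture x = 111 mm, y = 0, z = 24 mm at rest.
- setting_ring: Bystander: loose steel ring, 50 mm across, 18 mm high, origin at the centre of its underside. Leave alone.
- bushing: Bystander: loose brass flanged bushing, 36 mm across, 32 mm high, origin at the centre of its underside. Leave alone.
- pin_gauge: Bystander: loose dark steel pin on a round foot, 32 mm across, 45 mm high, origin at the centre of its underside. Leave alone.
- bin: Bystander: loose empty blue bin, 100 x 75 mm, 45 mm high, origin at the centre of its underside. Leave alone.
There are look-alikes about, which are no part of the job. There is more than one size of the fixture; the job needs the largest.

How it is judged:
By the outcome, as a careful person would: the job done as asked, in the order asked, and still so for the second after the job is handed in, with the robot touching nothing.
It also fails if it takes over 42 s, if anything falls off the work surface, if the arm or the gripper's body presses on something with over 40 N, if the wrist force passes 120 N, or if a joint passes its speed limit or range.

## Robot

A 6-joint arm with a two-finger parallel gripper is mounted at the origin on the work surface. World frame = base frame: x ahead of the robot, y to its left, z up, the work surface at z = 0. Lengths are in m, angles in degrees, forces in N, time in s.
With the tool pointing down it reaches from about 0.4 to 0.825 m from the base axis. Payload 7 kg.
Tool frame: the origin (TCP) lies midway between the tips of the shut fingers; the grasp point (between the pads) lies r.pinch_z behind it (r.pinch_z is the distance from the TCP to the grasp point, in m); z points along the fingers, y is the line along which they close (so a half turn about z gives the same grasp; the last joint's range is limited). The gripper opens to 88 mm and grips with 3 to 60 N. Pads are 19 mm wide; open, the fingers measure 130 mm over their backs; the gripper's body (78 mm by 193 mm) begins 47 mm behind the grasp point.
Start: joints at [-48.925, 20.546, 0.682, 0, -70.136, -16.507], TCP at [0.281, -0.614, 0.227] pointing down, gripper open.
Joint ranges: [-176.03, 176.03], [-82.01, 121.73], [-58.28, 71.71], [-173.87, 95.51], [-174.79, -0.11], [-173.66, 173.66]. Speed limits (degrees/s): [136.94, 136.94, 172.46, 180, 180, 180].

## Interface

Orientations are given as [roll, pitch, yaw] about the fixed x, y, z axes, in that order (R = Rz(yaw) Ry(pitch) Rx(roll)).
In Python, from plant import r, optics, job gives the robot as it stands.
- The arm moves only by the shell command python3 -m crank 'ROWS' [FORCE]. ROWS is JSON, a list of rows, each an object with "xyz": the shift along the tool's x, y, z in units of 30 mm (1.0 is 30 mm), a list of three; "delta_rot": the turn, a rotation vector about the tool's x, y, z in degrees, a list of three; "claw": the closure, from 0 (fully open) to 1 (shut). A call has 1 to 20 rows; each row is the pose to reach, as a shift and turn from the pose commanded when the call began, along the tool's axes at that moment; what a row does not reach only later rows make up. A row lasts 1/8 s, in which the tool goes at most 62.5 mm and 10.7 degrees, less where a joint would pass 70% of its speed; a pose out of reach is approached as far as the arm can. A call with a gripper value outside its range is refused whole. The fingers move at their own pace and stop on an object; FORCE is the grip in N (left out, the last holds). Time passes only in rows, so rows that repeat a pose let the fingers close. It gives the time, the measured TCP pose, the force, the opening and the grip force at its end, in the units of the state.
- r.get_state(): the state, without advancing time (a new reading comes with each control period).
- optics.capture(name): name is "scene" or "top" or "wrist"; returns a dict with "img" (384x512x3 uint8, blue, green, red), "fovy" (degrees; the focal length in pixels is half the picture's height over the tangent of half this angle, whatever the lens; pixels are square), "cx", "cy" (the principal point, pixels), "eye" and "rotation" of the camera in the world; the wrist camera has in their place "hand_eye" (4x4, takes a point from camera to tool coordinates, whose origin is the TCP and whose axes are the flange's). Camera axes: x right, y up, looking along -z (the intrinsics and any distortion apply to the point x, -y, -z); pixel columns grow to the right and rows downward; lengths in m; the calibration is good to about 2 mm. A picture is of the moment at which its call begins: read the wrist's pose just before it. There is no depth.
- job.close_job(): hands the job in; it is judged then, once.
The state is a dict: "time_s": time; "joints": joint angles; "qd": joint speeds; "joint_torque": joint torques, N m; "tcp_pos": TCP position; "eef_rot": TCP orientation; "contact_force": force on the tool from outside, world axes, zero at the start; "moment": the same for the moment, N m; "gripper_width": finger opening in m; "gripper_force": force on a finger pad.
Only numpy, scipy, OpenCV 4.12 (cv2) and the standard library are available. Lean on these libraries where they do the work, as an engineer would, in place of code of your own. Each camera call takes 0.05 s, during which the arm holds its last target. There are 200 camera calls.

## Working session

There is one attempt and no reset: what is moved stays moved. The work goes in short steps, Python scripts to look and compute and a shell command to move; the robot and the scene stay as the last step left them, time stands still between calls to the robot, and variables do not carry over. Pictures are saved under pics/ and viewed, at most 10 in all, crops included, and the job is handed in when it is done.

```bash
mkdir -p pics; ls
python3 - <<'E'
from plant import r,optics,job
import cv2,numpy as np
print(r.get_state(), r.pinch_z)
for n in("scene","top"):
    c=optics.capture(n); cv2.imwrite(f"pics/{n}0.png",c["img"])
    print(n,{k:v for k,v in c.items() if k!="img"})
E
```

```text
pics
{'time_s': 0.0, 'joints': array([-4.89250980e+01,  2.05934682e+01,  6.32768642e-01, -1.88194041e-02,
       -7.01351792e+01, -1.65074174e+01]), 'qd': array([ 0.01206512, -0.0344916 , -0.04918469, -0.01259112,  0.01760311,
       -0.12043965]), 'joint_torque': array([ 2.41201858e-03, -5.82713914e+01,  2.93052810e+01,  6.99740499e+00,
        6.75927935e-03, -1.61017288e-04]), 'tcp_pos': array([ 0.28041028, -0.61345997,  0.22559619]), 'eef_rot': array([ 1.79903046e+02, -1.02834111e-02, -1.55438916e+02]), 'contact_force': array([-0.13440433,  0.01970467, -0.00929916]), 'moment': array([-0.00046662,  0.0079831 , -0.00888273]), 'gripper_force': 0.0, 'gripper_width': 0.08766728677951419} 0.0188
scene {'fovy': 43.997039646014336, 'cx': 254.00566879248382, 'cy': 182.6510286509573, 'eye': array([1.08600473, 0.00845511, 0.6620297 ]), 'rotation': array([44.16426787,  1.19674938, 88.34425289])}
top {'fovy': 42.09052590762726, 'cx': 253.39653710113927, 'cy': 195.3300389402233, 'eye': array([0.46545512, 0.00321902, 0.97746263]), 'rotation': array([ 2.26015720e+00, -6.39997644e-03, -8.83237054e+01])}
```

View pics/scene0.png

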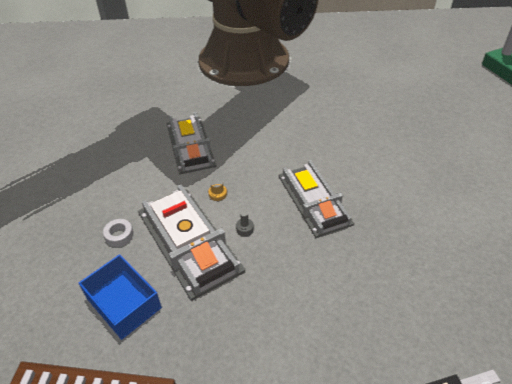

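View pics/top0.png

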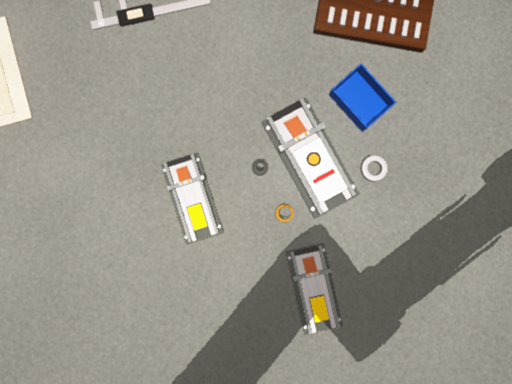

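The scene holds three fixtures. In the top view, A is at (310,160): it is the largest and holds a white carrier with the red rib (323,176) and brass disc (314,159). B at (192,198) and C at (315,290) are smaller and empty, with bare yellow pads. I choose A. The bystanders are the ring (374,168), bushing (285,213), pin (260,166) and bin (362,97). The way in is up the image, which is roughly +x.

```bash
cat > h.py <<'E'
import numpy as np,cv2
from scipy.spatial.transform import Rotation as R
def cam(c,tcp=None,rot=None):
    if "eye" in c: return np.array(c["eye"]),R.from_euler('xyz',c["rotation"],degrees=True).as_matrix()
    H=np.array(c["hand_eye"]); M=R.from_euler('xyz',rot,degrees=True).as_matrix()
    return tcp+M@H[:3,3], M@H[:3,:3]
def cast(c,px,z,tcp=None,rot=None):
    e,M=cam(c,tcp,rot); px=np.atleast_2d(px).astype(float)
    f=c["img"].shape[0]/2/np.tan(np.radians(c["fovy"]/2))
    d=np.c_[(px[:,0]-c["cx"])/f,-(px[:,1]-c["cy"])/f,-np.ones(len(px))]@M.T
    return e+d*((z-e[2])/d[:,2])[:,None]
def blobs(img,lo,hi,amin=20):
    m=cv2.inRange(cv2.cvtColor(img,cv2.COLOR_BGR2HSV),lo,hi)
    cs,_=cv2.findContours(m,cv2.RETR_EXTERNAL,cv2.CHAIN_APPROX_NONE)
    out=[]
    for k in cs:
        if cv2.contourArea(k)<amin: continue
        M=cv2.moments(k); out.append(((M['m10']/M['m00'],M['m01']/M['m00']),cv2.contourArea(k),cv2.minAreaRect(k)))
    return out
E
python3 - <<'E'
from plant import r,optics
from h import *
for n in("scene","top"):
    c=optics.capture(n); im=c["img"]
    for nm,lo,hi,z in(("red",(0,200,120),(4,255,255),.048),("red2",(174,150,100),(180,255,255),.048),("orange",(5,170,120),(14,255,255),.031),("brass",(15,130,100),(24,255,255),.036)):
        for b in blobs(im,lo,hi): print(n,nm,np.round(b[0],1),b[1],np.round(b[2][2],1),np.round(b[2][1],1),cast(c,b[0],z).round(4))
    if n=="top":
        cv2.imwrite("pics/crop.png",cv2.resize(im[90:225,245:400],None,fx=4.4,fy=4.4,interpolation=cv2.INTER_CUBIC))
c=optics.capture("wrist"); print({k:v for k,v in c.items() if k!="img"})
E
```

```text
scene red [173.5 207.3] 23.5 65.8 [ 2.  22.8] [[ 0.5418 -0.1275  0.048 ]]
scene brass [184.4 225.1] 79.5 90.0 [ 9. 11.] [[ 0.5723 -0.108   0.036 ]]
scene brass [217.4 192.8] 178.5 90.0 [15. 17.] [[ 0.5    -0.0538  0.036 ]]
scene brass [185.5 127.6] 152.0 76.0 [14.8 12.9] [[ 0.3113 -0.1247  0.036 ]]
top orange [309.3 264.4] 106.5 76.0 [13.3  9.5] [[ 0.3754 -0.1052  0.031 ]]
top orange [182.8 173.3] 88.0 71.6 [11.1  9.5] [[0.5408 0.1397 0.031 ]]
top orange [294.7 126.2] 186.0 59.0 [15.9 13.4] [[ 0.6371 -0.0708  0.031 ]]
top brass [319.3 307.4] 291.5 77.5 [25.1 14.6] [[ 0.2964 -0.1253  0.036 ]]
top brass [284.2 212.7] 226.5 90.0 [17. 17.] [[ 0.4715 -0.0549  0.036 ]]
top brass [313.2 158.6] 91.5 45.0 [11.3 10.6] [[ 0.5755 -0.107   0.036 ]]
{'fovy': 70.21009578737686, 'cx': 255.1810513447537, 'cy': 191.35683587076196, 'hand_eye': array([[ 8.08589848e-04,  9.57394437e-01,  2.88782336e-01,
         7.82750404e-02],
       [ 9.99999671e-01, -7.55110892e-04, -2.96592291e-04,
         9.39105852e-04],
       [-6.58931223e-05,  2.88782481e-01, -9.57394733e-01,
        -1.58416337e-01],
       [ 0.00000000e+00,  0.00000000e+00,  0.00000000e+00,
         1.00000000e+00]])}
```

View pics/crop.png

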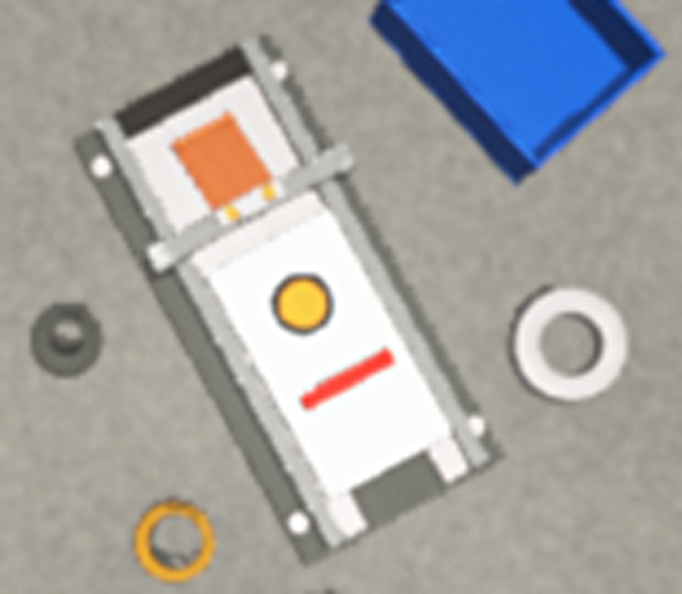

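The crop confirms the choice: the carrier sits on the raised pad with its nose just before the gate, rib centre at crop (347,379), disc (302,303) and gate centre (252,208). I'll move above it with the fingers closing and look from near.

```bash
python3 -m crank '[{"xyz":[-1,0.8,0],"delta_rot":[0,0,0],"claw":1},{"xyz":[-2.3,1.8,0],"delta_rot":[0,0,-1],"claw":1},{"xyz":[-3.6,2.9,0],"delta_rot":[0,0,-2],"claw":1},{"xyz":[-5,4,0.1],"delta_rot":[0,0,-3],"claw":1},{"xyz":[-6.4,5.1,0.2],"delta_rot":[0,0,-4],"claw":1},{"xyz":[-7.8,6.2,0.4],"delta_rot":[0,0,-5],"claw":1},{"xyz":[-9.2,7.3,0.5],"delta_rot":[0,0,-5],"claw":1},{"xyz":[-10.6,8.4,0.6],"delta_rot":[0,0,-5],"claw":1},{"xyz":[-12,9.5,0.8],"delta_rot":[0,0,-5],"claw":1},{"xyz":[-13.2,10.5,0.8],"delta_rot":[0,0,-5],"claw":1},{"xyz":[-13.8,11,0.8],"delta_rot":[0,0,-5],"claw":1},{"xyz":[-13.8,11,0.8],"delta_rot":[0,0,-5],"claw":1},{"xyz":[-13.8,11,0.8],"delta_rot":[0,0,-5],"claw":1},{"xyz":[-13.8,11,0.8],"delta_rot":[0,0,-5],"claw":1}]' 20
python3 - <<'E'
from plant import r,optics
from h import *
import pickle
s=r.get_state(); c=optics.capture("wrist"); pickle.dump((s,c),open("w1.pkl","wb"))
cv2.imwrite("pics/w1.png",c["img"])
im=c["img"];t,o=s["tcp_pos"],s["eef_rot"]; print(t,o,s["contact_force"])
for nm,lo,hi,z in(("red",(0,150,100),(4,255,255),.048),("red2",(174,150,100),(180,255,255),.048),("orange",(5,170,120),(14,255,255),.031),("brass",(15,130,100),(26,255,255),.036)):
    for b in blobs(im,lo,hi,60): print(nm,np.round(b[0],1),b[1],np.round(b[2][2],1),np.round(b[2][1],1),cast(c,b[0],z,t,o).round(4))
E
```

```text
time_s: 2.0
tcp_pos: [0.5195, -0.1424, 0.2026]
eef_rot: [180.0, -0.0, -150.5]
contact_force: [-0.3, -0.5, 0.4]
gripper_width: 0.0004
gripper_force: 0.0
[ 0.51954161 -0.14237611  0.20257547] [ 1.79999619e+02 -5.39100482e-03 -1.50491904e+02] [-0.28849899 -0.53970739  0.4316155 ]
brass [241.3 311.6] 2712.5 90.0 [ 13. 301.] [[ 0.7026 -0.0602  0.036 ]]
brass [266.9 273.7] 81.0 0.0 [ 3. 42.] [[ 0.6307 -0.0598  0.036 ]]
brass [243.5 271.5] 91.0 0.0 [ 3. 44.] [[ 0.6434 -0.0893  0.036 ]]
brass [327.6 166.8] 206.5 90.0 [24. 25.] [[ 0.4661 -0.0708  0.036 ]]
```

View pics/w1.png

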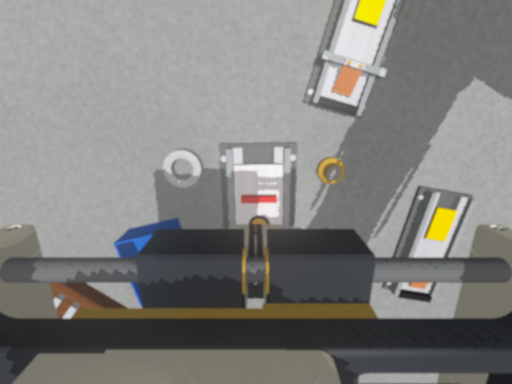

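The near view shows the rib at (258,198), the disc half hidden at (259,221), the fixture's rear edge at row 143 and the fingertips near (257,225). I'll check the consistency of the rib, bushing and fixture edges across the views.

Run:
```python
from plant import r,optics
from h import *
import pickle
s,w=pickle.load(open("w1.pkl","rb")); t,o=s["tcp_pos"],s["eef_rot"]
f=192/np.tan(np.radians(w["fovy"]/2)); p=np.linalg.inv(w["hand_eye"])@[0,0,0,1]
print("tcp px",w["cx"]+f*p[0]/-p[2],w["cy"]-f*p[1]/-p[2])
def red(im,roi):
    x0,y0,x1,y1=roi; b,g,rr=[im[y0:y1,x0:x1,i].astype(int) for i in range(3)]
    m=((rr>110)&(g<0.5*rr)&(b<0.6*rr)).astype(np.uint8)
    n,l,st,ce=cv2.connectedComponentsWithStats(m); k=1+np.argmax(st[1:,4])
    pts=np.argwhere(l==k)[:,::-1]+[x0,y0]; rect=cv2.minAreaRect(pts.astype(np.float32))
    bx=cv2.boxPoints(rect); e=[(bx[i]+bx[(i+1)%4])/2 for i in range(4)]
    L=[np.linalg.norm(bx[i]-bx[(i+1)%4]) for i in range(4)]
    i=int(np.argmin(L)); return pts.mean(0),np.array([e[i],e[(i+2)%4]])
top=optics.capture("top");sc=optics.capture("scene")
for n,c,roi in(("top",top,(300,165,345,190)),("scene",sc,(150,190,200,225)),("wrist",w,(230,185,290,212))):
    ce,en=red(c["img"],roi); a=(t,o) if n=="wrist" else ()
    P=cast(c,ce,.046,*a)[0]; E=cast(c,en,.048,*a); d=E[0]-E[1]
    print(n,ce.round(1),P.round(4),"len",np.linalg.norm(d).round(4),"yaw",(np.degrees(np.arctan2(d[1],d[0]))%180-90).round(1))
# wrist fixture features: guide posts tops etc
for px,z in(((241,154),.01),((327,170),.0),((182,168),.018)): print(px,cast(w,px,z,t,o)[0].round(4))
for px,z in(((284,212),.032),((374,168),.018)): print("top",px,cast(top,px,z)[0].round(4))
# fixture in top crop: guide inner/outer edges, in crop px -> full
cr=lambda x,y:(245+x/4.4,90+y/4.4)
for nm,q,z in(("boltNL",(298,522),.012),("boltNR",(476,425),.012),("boltFL",(101,166),.012),("boltFR",(279,70),.012),("gateL",(160,257),.042),("gateR",(345,160),.042)):
    print(nm,cast(top,cr(*q),z)[0].round(4))
im=w["img"][130:230,200:320]; cv2.imwrite("pics/w1c.png",cv2.resize(im,None,fx=6,fy=6,interpolation=cv2.INTER_CUBIC))
```

```text
tcp px 253.61022912191044 236.9915615516502Traceback (most recent call last):
  File "<stdin>", line 17, in <module>
  File "<stdin>", line 10, in red
    return _wrapfunc(a, 'argmax', axis=axis, out=out, **kwds)
    return bound(*args, **kwds)
ValueError: attempt to get argmax of an empty sequence
```

Run:
```python
from plant import r,optics
from h import *
import pickle
s,w=pickle.load(open("w1.pkl","rb")); t,o=s["tcp_pos"],s["eef_rot"]
def red(im,roi):
    x0,y0,x1,y1=roi; b,g,rr=[im[y0:y1,x0:x1,i].astype(int) for i in range(3)]
    m=((rr>110)&(g<0.5*rr)&(b<0.6*rr)).astype(np.uint8)
    n,l,st,ce=cv2.connectedComponentsWithStats(m); k=1+np.argmax(st[1:,4])
    pts=np.argwhere(l==k)[:,::-1]+[x0,y0]; bx=cv2.boxPoints(cv2.minAreaRect(pts.astype(np.float32)))
    L=[np.linalg.norm(bx[i]-bx[(i+1)%4]) for i in range(4)]
    i=int(np.argmin(L)); return pts.mean(0),np.array([(bx[j%4]+bx[(j+1)%4])/2 for j in(i,i+2)])
top=optics.capture("top");sc=optics.capture("scene"); top["img"]=cv2.imread("pics/top0.png"); sc["img"]=cv2.imread("pics/scene0.png")
pickle.dump((top,sc),open("ts.pkl","wb"))
for n,c,roi in(("top",top,(300,165,345,190)),("scene",sc,(150,190,200,225)),("wrist",w,(230,185,290,212))):
    ce,en=red(c["img"],roi); a=(t,o) if n=="wrist" else ()
    P=cast(c,ce,.046,*a)[0]; E=cast(c,en,.048,*a); d=E[0]-E[1]
    print(n,ce.round(1),P.round(4),"len",np.linalg.norm(d).round(4),"yaw",(np.degrees(np.arctan2(d[1],d[0]))%180-90).round(1))
for px,z in(((241,154),.01),((327,170),.0),((182,168),.018)): print(px,cast(w,px,z,t,o)[0].round(4))
for px,z in(((284,212),.032),((374,168),.018)): print("top",px,cast(top,px,z)[0].round(4))
cr=lambda x,y:(245+x/4.4,90+y/4.4)
for nm,q,z in(("boltNL",(298,522),.012),("boltNR",(476,425),.012),("boltFL",(101,166),.012),("boltFR",(279,70),.012),("gateL",(160,257),.042),("gateR",(345,160),.042)):
    print(nm,cast(top,cr(*q),z)[0].round(4))
im=w["img"][130:230,200:320]; cv2.imwrite("pics/w1c.png",cv2.resize(im,None,fx=6,fy=6,interpolation=cv2.INTER_CUBIC))
```

```text
top [323.6 175.6] [ 0.5429 -0.1261  0.046 ] len 0.0411 yaw 30.3
scene [174.2 208.4] [ 0.5426 -0.1265  0.046 ] len 0.0417 yaw 30.4
wrist [259.2 198.8] [ 0.5394 -0.1243  0.046 ] len 0.0398 yaw 29.6
(241, 154) [ 0.5084 -0.1685  0.01  ]
(327, 170) [ 0.4718 -0.0569  0.    ]
(182, 168) [ 0.56   -0.2258  0.018 ]
top (284, 212) [ 0.4729 -0.0546  0.032 ]
top (374, 168) [ 0.5628 -0.2267  0.018 ]
boltNL [ 0.4812 -0.1112  0.012 ]
boltNR [ 0.5261 -0.1885  0.012 ]
boltFL [ 0.636  -0.0202  0.012 ]
boltFR [ 0.6811 -0.0979  0.012 ]
gateL [ 0.5923 -0.0459  0.042 ]
gateR [ 0.6364 -0.124   0.042 ]
```

View pics/w1c.png

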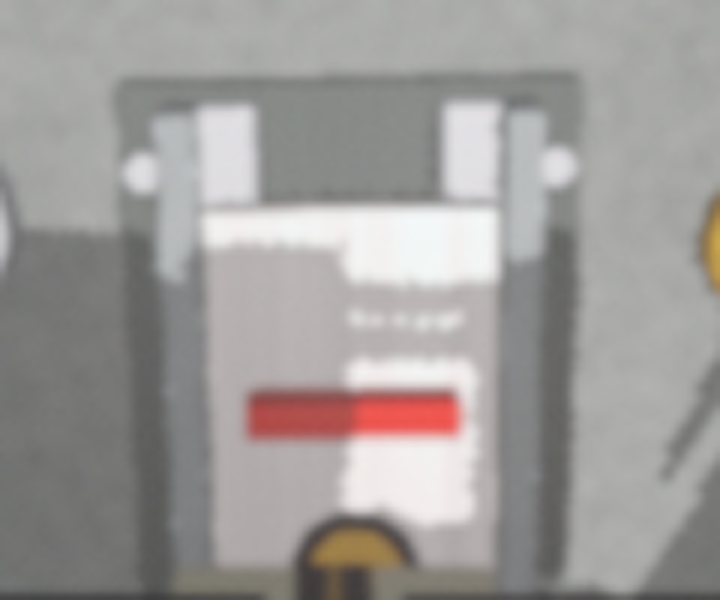

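The measurements agree to about 3 mm: fixture yaw is about 30.2°, its origin about (0.554,-0.120), and the carrier origin is at about fixture x = 0. Next I'll descend over the flat behind the rib and check.

```bash
python3 -m crank '[{"xyz":[-0.1,0.02,0.6],"delta_rot":[0,0,-0.3],"claw":1},{"xyz":[-0.2,0.04,1.5],"delta_rot":[0,0,-0.5],"claw":1},{"xyz":[-0.33,0.07,2.5],"delta_rot":[0,0,-0.7],"claw":1},{"xyz":[-0.33,0.07,3.5],"delta_rot":[0,0,-0.7],"claw":1},{"xyz":[-0.33,0.07,4.3],"delta_rot":[0,0,-0.7],"claw":1},{"xyz":[-0.33,0.07,4.8],"delta_rot":[0,0,-0.7],"claw":1},{"xyz":[-0.33,0.07,4.9],"delta_rot":[0,0,-0.7],"claw":1},{"xyz":[-0.33,0.07,4.9],"delta_rot":[0,0,-0.7],"claw":1},{"xyz":[-0.33,0.07,4.9],"delta_rot":[0,0,-0.7],"claw":1}]' 20
python3 - <<'E'
from plant import r,optics
from h import *
s=r.get_state(); w=optics.capture("wrist"); sc=optics.capture("scene")
print(s["tcp_pos"],s["eef_rot"])
a=w["img"][60:330,130:400]; b=sc["img"][165:285,120:255]
a=cv2.resize(a,(400,400));b=cv2.resize(b,(400,356),interpolation=cv2.INTER_CUBIC)
cv2.imwrite("pics/p3.png",np.hstack([a,np.vstack([b,np.zeros((44,400,3),np.uint8)])]))
E
```

```text
time_s: 3.38
tcp_pos: [0.5282, -0.1349, 0.0565]
eef_rot: [-180.0, 0.1, -149.7]
contact_force: [-0.4, 0.0, 1.0]
gripper_width: -0.0002
gripper_force: 0.0
[ 0.52815602 -0.13490427  0.05649202] [-1.79955418e+02  8.14641204e-02 -1.49723841e+02]
```

View pics/p3.png

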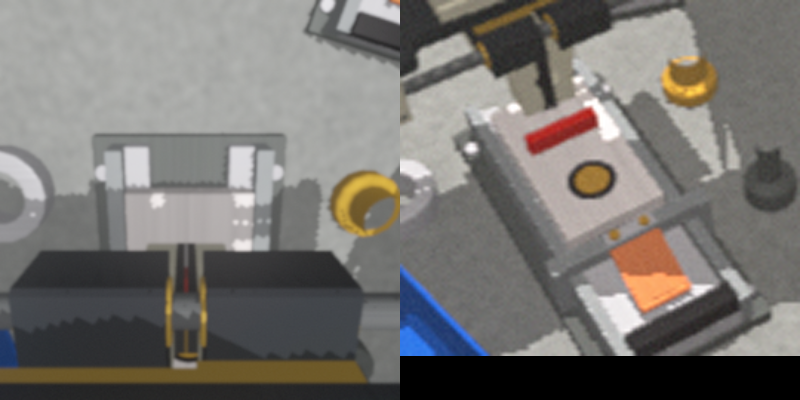

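The scene half shows the closed fingertips just behind the rib and centred across it; the gap is tight. I'll back off 4 mm, then descend gently to contact.

```bash
python3 -m crank '[{"xyz":[0.13,0,0],"delta_rot":[0,0,0],"claw":1},{"xyz":[0.13,0,0.2],"delta_rot":[0,0,0],"claw":1},{"xyz":[0.13,0,0.4],"delta_rot":[0,0,0],"claw":1},{"xyz":[0.13,0,0.55],"delta_rot":[0,0,0],"claw":1},{"xyz":[0.13,0,0.65],"delta_rot":[0,0,0],"claw":1},{"xyz":[0.13,0,0.7],"delta_rot":[0,0,0],"claw":1},{"xyz":[0.13,0,0.7],"delta_rot":[0,0,0],"claw":1}]' 20;  python3 -m crank '[{"xyz":[0,0,0.05],"delta_rot":[0,0,0],"claw":1},{"xyz":[0,0,0.1],"delta_rot":[0,0,0],"claw":1},{"xyz":[0,0,0.1],"delta_rot":[0,0,0],"claw":1}]'
```

```text
time_s: 4.35
tcp_pos: [0.5239, -0.1369, 0.0346]
eef_rot: [180.0, -0.0, -149.7]
contact_force: [-2.8, 0.6, 4.1]
gripper_width: 0.0006
gripper_force: 2.2
time_s: 4.72
tcp_pos: [0.524, -0.1369, 0.0317]
eef_rot: [180.0, -0.0, -149.7]
contact_force: [-2.5, 0.2, 7.0]
gripper_width: 0.0005
gripper_force: 3.0
```

```bash
python3 -m crank '[{"xyz":[0,0,0.05],"delta_rot":[0,0,0],"claw":1},{"xyz":[0,0,0.08],"delta_rot":[0,0,0],"claw":1},{"xyz":[0,0,0.08],"delta_rot":[0,0,0],"claw":1}]';  python3 -m crank '[{"xyz":[0,0,0.04],"delta_rot":[0,0,0],"claw":1},{"xyz":[0,0,0.04],"delta_rot":[0,0,0],"claw":1}]'
```

```text
time_s: 5.1
tcp_pos: [0.5241, -0.1369, 0.0303]
eef_rot: [-180.0, 0.0, -149.7]
contact_force: [-5.9, 1.9, 14.6]
gripper_width: -0.0001
gripper_force: 7.4
time_s: 5.35
tcp_pos: [0.5241, -0.1369, 0.0302]
eef_rot: [-180.0, 0.0, -149.7]
contact_force: [-9.7, 3.6, 27.1]
gripper_width: 0.0007
gripper_force: 13.5
```

The carrier is flush at z 0.0302. I'll ease to about 20 N and start sliding.

```bash
python3 -m crank '[{"xyz":[-0.05,0,-0.02],"delta_rot":[0,0,0],"claw":1},{"xyz":[-0.12,0,-0.02],"delta_rot":[0,0,0],"claw":1},{"xyz":[-0.2,0,-0.02],"delta_rot":[0,0,0],"claw":1},{"xyz":[-0.3,0,-0.02],"delta_rot":[0,0,0],"claw":1},{"xyz":[-0.3,0,-0.02],"delta_rot":[0,0,0],"claw":1}]'
```

```text
time_s: 5.98
tcp_pos: [0.532, -0.1332, 0.0302]
eef_rot: [-179.9, -0.0, -149.7]
contact_force: [-6.0, -3.0, 18.7]
gripper_width: 0.0005
gripper_force: 9.4
```

```bash
python3 -m crank '[{"xyz":[-0.1,0,0],"delta_rot":[0,0,0],"claw":1},{"xyz":[-0.2,0,0],"delta_rot":[0,0,0],"claw":1},{"xyz":[-0.3,0,0],"delta_rot":[0,0,0],"claw":1},{"xyz":[-0.4,0,0],"delta_rot":[0,0,0],"claw":1},{"xyz":[-0.4,0,0],"delta_rot":[0,0,0],"claw":1}]'
python3 - <<'E'
from plant import r,optics
from h import *
sc=optics.capture("scene"); w=optics.capture("wrist")
a=w["img"][60:330,130:400]; b=sc["img"][165:305,120:260]
a=cv2.resize(a,(400,400));b=cv2.resize(b,(400,400),interpolation=cv2.INTER_CUBIC)
cv2.imwrite("pics/p4.png",np.hstack([a,b]))
E
```

```text
time_s: 6.6
tcp_pos: [0.5425, -0.1272, 0.0302]
eef_rot: [-179.9, -0.0, -149.7]
contact_force: [-5.3, -3.3, 17.6]
gripper_width: 0.0006
gripper_force: 9.0
```

View pics/p4.png

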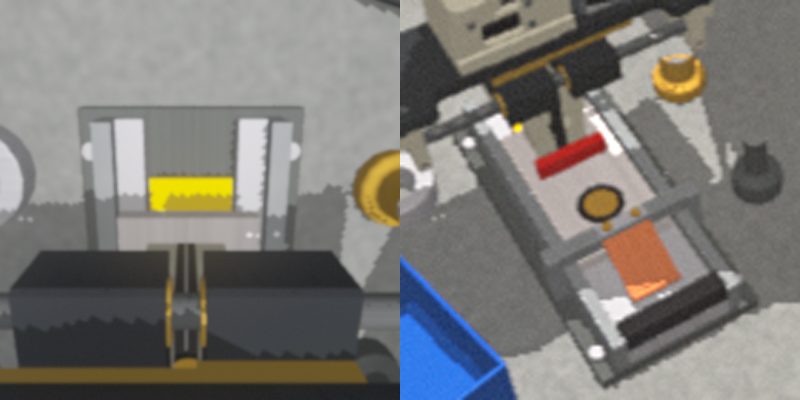

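The carrier is moving with its nose at the gate, the yellow pad is showing behind it (190,195), and the fingers are behind the rib. I'll continue.

```bash
python3 -m crank '[{"xyz":[-0.1,0,0],"delta_rot":[0,0,0],"claw":1},{"xyz":[-0.22,0,0],"delta_rot":[0,0,0],"claw":1},{"xyz":[-0.34,0,0],"delta_rot":[0,0,0],"claw":1},{"xyz":[-0.46,0,0],"delta_rot":[0,0,0],"claw":1},{"xyz":[-0.58,0,0],"delta_rot":[0,0,0],"claw":1},{"xyz":[-0.7,0,0],"delta_rot":[0,0,0],"claw":1},{"xyz":[-0.7,0,0],"delta_rot":[0,0,0],"claw":1}]';python3 -m crank '[{"xyz":[-0.1,0,0],"delta_rot":[0,0,0],"claw":1},{"xyz":[-0.2,0,0],"delta_rot":[0,0,0],"claw":1},{"xyz":[-0.3,0,0],"delta_rot":[0,0,0],"claw":1},{"xyz":[-0.4,0,0],"delta_rot":[0,0,0],"claw":1},{"xyz":[-0.4,0,0],"delta_rot":[0,0,0],"claw":1}]'
```

```text
time_s: 7.58
tcp_pos: [0.5607, -0.1165, 0.0302]
eef_rot: [-179.9, 0.0, -149.7]
contact_force: [-5.8, -3.3, 16.2]
gripper_width: 0.0003
gripper_force: 8.5
time_s: 8.2
tcp_pos: [0.5688, -0.1115, 0.0302]
eef_rot: [-180.0, -0.2, -149.7]
contact_force: [-11.3, -6.9, 22.7]
gripper_width: 0.0
gripper_force: 11.5
```

```bash
python3 -m crank '[{"xyz":[-0.1,0,0],"delta_rot":[0,0,0],"claw":1},{"xyz":[-0.2,0,0],"delta_rot":[0,0,0],"claw":1},{"xyz":[-0.2,0,0],"delta_rot":[0,0,0],"claw":1}]'
python3 - <<'E'
from plant import r,optics
from h import *
sc=optics.capture("scene"); w=optics.capture("wrist")
a=w["img"][60:330,130:400]; b=sc["img"][165:305,120:260]
a=cv2.resize(a,(400,400));b=cv2.resize(b,(400,400),interpolation=cv2.INTER_CUBIC)
cv2.imwrite("pics/p5.png",np.hstack([a,b]))
E
```

```text
time_s: 8.57
tcp_pos: [0.5742, -0.1083, 0.0302]
eef_rot: [-180.0, -0.2, -149.7]
contact_force: [-10.7, -5.9, 21.9]
gripper_width: 0.0004
gripper_force: 10.9
```

View pics/p5.png

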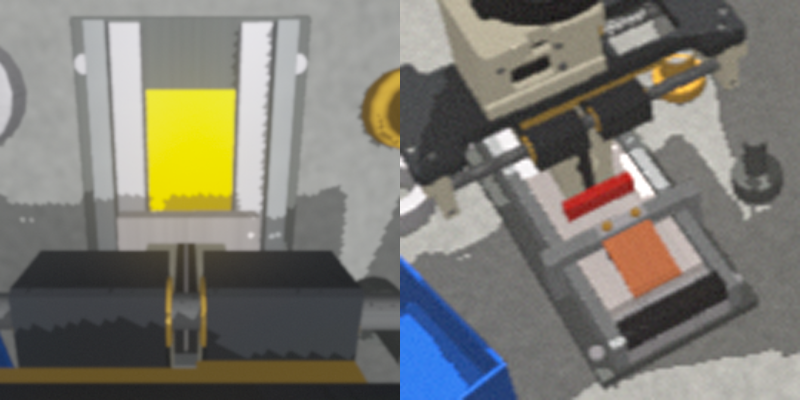

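The nose is under the leaf and there's a small gap left to the black stop. The rib is still short of the gate and the pad is nearly uncovered.

```bash
python3 -m crank '[{"xyz":[-0.1,0,0],"delta_rot":[0,0,0],"claw":1},{"xyz":[-0.2,0,0],"delta_rot":[0,0,0],"claw":1},{"xyz":[-0.3,0,0],"delta_rot":[0,0,0],"claw":1},{"xyz":[-0.3,0,0],"delta_rot":[0,0,0],"claw":1}]';python3 -m crank '[{"xyz":[-0.08,0,0],"delta_rot":[0,0,0],"claw":1},{"xyz":[-0.14,0,0],"delta_rot":[0,0,0],"claw":1},{"xyz":[-0.14,0,0],"delta_rot":[0,0,0],"claw":1}]'
```

```text
time_s: 9.18
tcp_pos: [0.5826, -0.1035, 0.0302]
eef_rot: [-180.0, -0.1, -149.7]
contact_force: [-8.9, -4.5, 19.4]
gripper_width: 0.0006
gripper_force: 10.0
time_s: 9.55
tcp_pos: [0.5844, -0.1024, 0.0302]
eef_rot: [180.0, -0.3, -149.7]
contact_force: [-14.2, -9.2, 23.9]
gripper_width: 0.0005
gripper_force: 12.3
```

```bash
python3 -m crank '[{"xyz":[-0.06,0,0],"delta_rot":[0,0,0],"claw":1},{"xyz":[-0.1,0,0],"delta_rot":[0,0,0],"claw":1},{"xyz":[-0.1,0,0],"delta_rot":[0,0,0],"claw":1}]';python3 -m crank '[{"xyz":[-0.06,0,0],"delta_rot":[0,0,0],"claw":1},{"xyz":[-0.1,0,0],"delta_rot":[0,0,0],"claw":1},{"xyz":[-0.1,0,0],"delta_rot":[0,0,0],"claw":1}]'
python3 - <<'E'
from plant import r,optics
from h import *
sc=optics.capture("scene"); w=optics.capture("wrist")
a=w["img"][60:330,130:400]; b=sc["img"][190:290,155:255]
a=cv2.resize(a,(400,400));b=cv2.resize(b,(400,400),interpolation=cv2.INTER_CUBIC)
cv2.imwrite("pics/p6.png",np.hstack([a,b]))
E
```

```text
time_s: 9.93
tcp_pos: [0.5855, -0.1017, 0.0301]
eef_rot: [180.0, -0.5, -149.8]
contact_force: [-17.4, -12.6, 28.0]
gripper_width: 0.0005
gripper_force: 14.1
time_s: 10.3
tcp_pos: [0.5877, -0.1003, 0.0301]
eef_rot: [179.9, -0.5, -149.8]
contact_force: [-18.1, -12.2, 28.3]
gripper_width: 0.0004
gripper_force: 14.4
```

View pics/p6.png

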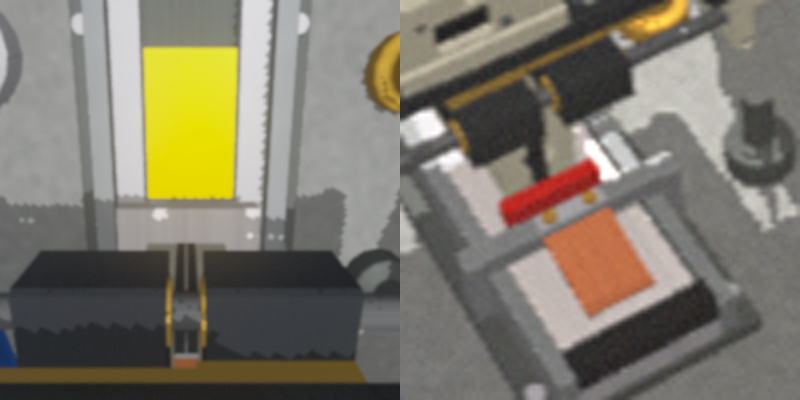

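The nose appears against the stop, and the tips are slipping on the carrier towards the rib (its rear edge went from row 212 to 203). I'll push a little onto the rib to make sure it's seated.

```bash
python3 -m crank '[{"xyz":[-0.05,0,0],"delta_rot":[0,0,0],"claw":1},{"xyz":[-0.08,0,0],"delta_rot":[0,0,0],"claw":1},{"xyz":[-0.08,0,0],"delta_rot":[0,0,0],"claw":1}]';python3 -m crank '[{"xyz":[-0.05,0,0],"delta_rot":[0,0,0],"claw":1},{"xyz":[-0.08,0,0],"delta_rot":[0,0,0],"claw":1},{"xyz":[-0.08,0,0],"delta_rot":[0,0,0],"claw":1}]'
```

```text
time_s: 10.78
tcp_pos: [0.5889, -0.0997, 0.0302]
eef_rot: [179.9, -0.6, -149.8]
contact_force: [-19.9, -14.3, 31.5]
gripper_width: 0.0004
gripper_force: 17.3
time_s: 11.15
tcp_pos: [0.5889, -0.0996, 0.0301]
eef_rot: [179.9, -0.8, -149.8]
contact_force: [-26.4, -18.6, 36.7]
gripper_width: 0.0
gripper_force: 20.5
```

The tip is stuck at fixture x ≈ 40.6 mm (predicted 40.5) with about 32 N along the track, so the carrier is home. Now relax and lift straight off.

```bash
python3 -m crank '[{"xyz":[0.06,0,0],"delta_rot":[0,0,0],"claw":1},{"xyz":[0.1,0,-0.04],"delta_rot":[0,0,0],"claw":1},{"xyz":[0.12,0,-0.12],"delta_rot":[0,0,0],"claw":1},{"xyz":[0.14,0,-0.3],"delta_rot":[0,0,0],"claw":1},{"xyz":[0.16,0,-0.7],"delta_rot":[0,0,0],"claw":1},{"xyz":[0.2,0,-1.5],"delta_rot":[0,0,0],"claw":1},{"xyz":[0.6,0,-2.7],"delta_rot":[0,0,0],"claw":1},{"xyz":[1.6,0,-4],"delta_rot":[0,0,0],"claw":1},{"xyz":[3,0,-5],"delta_rot":[0,0,0],"claw":1},{"xyz":[4,0,-5.5],"delta_rot":[0,0,0],"claw":1},{"xyz":[4,0,-5.5],"delta_rot":[0,0,0],"claw":1},{"xyz":[4,0,-5.5],"delta_rot":[0,0,0],"claw":1}]'
python3 - <<'E'
from plant import r,optics
from h import *
s=r.get_state();sc=optics.capture("scene"); w=optics.capture("wrist")
a=w["img"][100:340,130:370]; b=sc["img"][180:290,135:245]
cv2.imwrite("pics/p7.png",np.hstack([cv2.resize(x,(400,400),interpolation=cv2.INTER_CUBIC) for x in(a,b)]))
t,o=s["tcp_pos"],s["eef_rot"]; print(t,s["contact_force"])
for c,A in((w,(t,o)),(sc,())):
    b,g,rr=[c["img"][...,i].astype(int) for i in range(3)]
    for nm,m,z in(("red",(rr>90)&(g<.45*rr)&(b<.5*rr)&(abs(g-b)<.12*rr),.04),("yel",(rr>110)&(g>.8*rr)&(b<.35*rr),.026)):
        n,l,st,ce=cv2.connectedComponentsWithStats(m.astype(np.uint8))
        for k in range(1,n):
            if st[k,4]>40:
                P=cast(c,ce[k],z,*A)[0][:2]-[.5539,-.1202]; print(nm,ce[k].round(0),st[k,4],"fixture xy",(P@[.8643,.503]).round(4),(P@[-.503,.8643]).round(4))
E
```

```text
time_s: 12.65
tcp_pos: [0.4938, -0.1548, 0.1939]
eef_rot: [-180.0, 0.1, -149.7]
contact_force: [-0.6, 0.6, 0.4]
gripper_width: 0.0007
gripper_force: 0.0
[ 0.49378488 -0.15482607  0.19392499] [-0.56738635  0.62071731  0.37952228]
yel [373.  27.] 1181 fixture xy -0.2306 0.1253
yel [256. 208.] 895 fixture xy -0.0273 0.0028
yel [439. 245.] 511 fixture xy 0.0253 0.2449
red [192. 237.] 160 fixture xy 0.056 -0.0002
yel [186. 127.] 172 fixture xy -0.2256 0.124
yel [306. 180.] 250 fixture xy 0.0384 0.2437
yel [174. 213.] 464 fixture xy -0.0208 0.0004
```

View pics/p7.png

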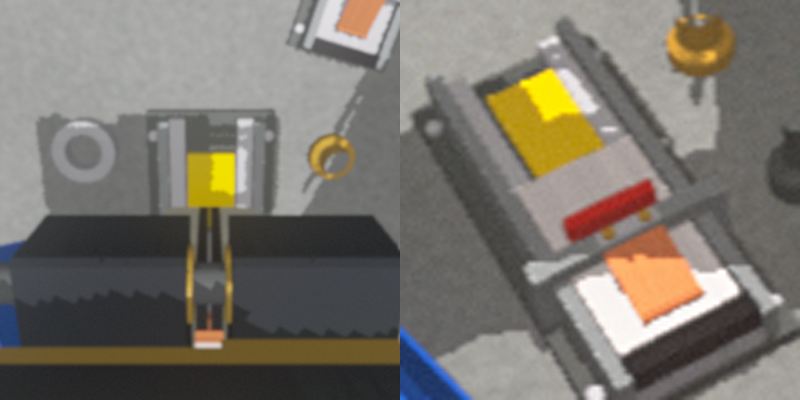

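The carrier is under the leaf with its nose at the stop. The rib is at fixture x ≈ 55 mm (54 expected), the yellow pad is fully clear and up (centre −20.8 mm), and the arm is clear.

```bash
python3 -c "
from plant import job
print(job.close_job())"
```

```text
the job is handed in; nothing more can be done
None
```

I slid the carrier home against the stop under the leaf spring, the yellow pad popped up behind it, the arm is clear, and I handed the job in at about 13 s; no verdict came back.

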